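Lay out a mixed sample row in three card trays

TASK

Make up the sample row in the three shallow card trays: stand the tall lidded cup in the tray nearest the white pail, the bottle in the tray farthest from the pail and the wide flat tub in the tray between them, each upright in the middle of its tray, and set the small pot upright on the centre of the tub's lid. Never let any of the four tip over, let go of everything, and do not shift the pail, the carton or the tape roll.

Things in the scene. Friction and masses are not known exactly. Their poses are not given: they have to be found in the camera images.
- cup: tall lidded paper cup, tan with a black lid: 104 mm high, 54 mm across at the foot, widening to 59 mm under the lid; the lid is 60 mm across from 92 to 98 mm up, then tapers to a flat 54 mm top. About 0.26 kg, loose, stands upright at the start. Origin: centre of its underside, z up along its axis.
- tub: wide flat tub, off-white with a flat white lid: 50 mm high, 62 mm across at the foot, 66 mm under the lid, the lid 68 mm across and 8 mm thick with a plain flat top. About 0.2 kg, loose, upright at the start. Origin: centre of its underside, z up along its axis.
- bottle: squat drink bottle, tan, with a narrow black cap: round body 52 mm across up to 80 mm, sloping shoulder up to 94 mm, cap 32 mm across from 94 to the top at 112 mm. About 0.25 kg, loose, upright at the start. Origin: centre of its underside, z up along its axis.
- pot: small pot, the smallest of the four, off-white with a flat foil-grey lid: 48 mm high, 40 mm across at the foot, 47 mm under the lid, the lid 49 mm across and 4 mm thick. About 0.12 kg, loose, upright at the start. Origin: centre of its underside, z up along its axis.
- tray_a: shallow square tray of brown card, fixed to the bench, 100 x 100 mm outside, 12 mm high, walls and floor 4 mm thick (its floor lies 4 mm above the bench). Origin: centre of its underside; x and y along its sides, z up. The three trays are alike and stand roughly in a row across the bench between the pail and the carton, in any order, centres at least 140 mm apart.
- tray_b: shallow square tray of brown card, fixed to the bench, 100 x 100 mm outside, 12 mm high, walls and floor 4 mm thick (its floor lies 4 mm above the bench). Origin: centre of its underside; x and y along its sides, z up. The three trays are alike and stand roughly in a row across the bench between the pail and the carton, in any order, centres at least 140 mm apart.
- tray_c: shallow square tray of brown card, fixed to the bench, 100 x 100 mm outside, 12 mm high, walls and floor 4 mm thick (its floor lies 4 mm above the bench). Origin: centre of its underside; x and y along its sides, z up. The three trays are alike and stand roughly in a row across the bench between the pail and the carton, in any order, centres at least 140 mm apart.
- pail: big white lidded round pail with a wire bail, 142 mm across (146 mm over the bail), 120 mm high, heavy (about 2.2 kg), at one end of the row of trays (left or right end by chance). The reference for near and far; do not shift it. Origin: centre of its underside.
- carton: closed brown cardboard carton, 150 mm (x) by 120 mm (y) by 90 mm high, heavy (about 2.5 kg), at the other end of the row of trays. A bystander; do not shift it. Origin: centre of its underside.
- tape: roll of packing tape lying flat beyond the trays, 96 mm across, 48 mm high, with a 76 mm hole. A bystander; do not shift it. Origin: centre of its underside.

How it is judged (in metres and radians):
At the end, for the whole second after the job is handed in: Cup, tub and bottle stand on the floors of the nearest, middle and farthest tray from the pail, within 16 mm of centre; the pot stands on the tub's lid within 12 mm of its axis. All upright within 0.1 rad, at rest; pail, carton and tape within 20 mm of their starts ((horizontal distance between cup and tray_a below 0.016 m or horizontal distance between cup and tray_b below 0.016 m or horizontal distance between cup and tray_c below 0.016 m) and height (world z) of each of cup, tub, bottle below 0.009 m and (horizontal distance between tub and tray_a below 0.016 m or horizontal distance between tub and tray_b below 0.016 m or horizontal distance between tub and tray_c below 0.016 m) and (horizontal distance between bottle and tray_a below 0.016 m or horizontal distance between bottle and tray_b below 0.016 m or horizontal distance between bottle and tray_c below 0.016 m) and horizontal distance between cup and pail below 0.3 m and horizontal distance between tub and pail between 0.31 and 0.47 m and horizontal distance between bottle and pail above 0.49 m and horizontal distance between pot and tub below 0.012 m and height (world z) of pot between 0.05 and 0.06 m and angle between each of cup, tub, bottle, pot's own z axis and vertical below 0.1 rad and linear speed of each of cup, tub, bottle, pot below 0.02 m/s and angular speed of each of cup, tub, bottle, pot below 0.2 rad/s and distance of each of pail, carton, tape from where it was at the start of the episode below 0.02 m); the robot touches nothing.
It fails at once if the cup, tub, bottle or pot tips over (leans more than 0.7 rad) (angle between any of cup, tub, bottle, pot's own z axis and vertical above 0.7 rad).
It fails at once if the pail, the carton or the tape roll is shifted more than 20 mm (distance of any of pail, carton, tape from where it was at the start of the episode above 0.02 m).
It also fails if it takes over 128 s, if anything falls off the work surface, if the arm or the gripper's body presses on something with over 40 N, if the wrist force passes 120 N, or if a joint passes its speed limit or range.

ROBOT

A 7-joint arm with a two-finger parallel gripper is mounted at the origin on the work surface. World frame = base frame: x ahead of the robot, y to its left, z up, the work surface at z = 0. Lengths are in m, angles in degrees, forces in N, time in s.
With the tool pointing down it reaches from about 0.425 to 0.875 m from the base axis. Payload 4.7 kg.
Tool frame: the origin (TCP) lies midway between the tips of the shut fingers; the grasp point (between the pads) lies 19 mm behind it; z points along the fingers, y is the line along which they close (so a half turn about z gives the same grasp; the last joint's range is limited). The gripper opens to 87 mm and grips with 3 to 60 N. Pads are 19 mm wide; open, the fingers measure 117 mm over their backs; the gripper's body (75 mm by 190 mm) begins 51 mm behind the grasp point.
Start: joints at [-75.453, 18.392, -4.016, 83.108, 1.295, 78.541, -3.26], TCP at [0.154, 0.631, 0.223] pointing down, gripper open.
Joint ranges: [-163.93, 163.93], [-17.29, 119.83], [-79.2, 71.16], [3.27, 140.29], [-89.18, 269.18], [5.43, 117.66], [-154.24, 154.24]. Speed limits (degrees/s): [147.25, 147.25, 180, 180, 180, 180, 180].

INTERFACE

Orientations are given as [roll, pitch, yaw] about the fixed x, y, z axes, in that order (R = Rz(yaw) Ry(pitch) Rx(roll)).
In Python, from cell import env gives the robot as it stands.
- The arm moves only by the tool step_arm, never from a script. Its argument "moves" is a list of rows, each an object with "dp": the shift along the tool's x, y, z in mm, a list of three; "dr": the turn, a rotation vector about the tool's x, y, z in rad, a list of three; "fingers": the closure, from 0 (fully open) to 1 (shut). In form: [{"dp": [dx, dy, dz], "dr": [ax, ay, az], "fingers": fingers}, ...]. A call has exactly 5 rows; each row shifts and turns the commanded pose from where the row before left it, along the tool's axes as they then stand; what a row does not reach is not made up. A row lasts 1/8 s, in which the tool goes at most 62.5 mm and 10.7 degrees, less where a joint would pass 70% of its speed; a pose out of reach is approached as far as the arm can. A call with a gripper value outside its range is refused whole. The fingers move at their own pace and stop on an object; "squeeze" is the grip in N (left out, the last holds). Time passes only in rows, so rows that do not move let the fingers close, or fill a call up. It gives the time, the measured TCP pose, the force, the opening and the grip force at its end, in the units of the state.
- env.get_obs(): the state, without advancing time (a new reading comes with each control period).
- env.read_camera(name): name is "side" or "top" or "wrist"; returns the picture (420x560x3 uint8, red, green, blue); there is no depth.
- env.camera_model(name): a dict with "fx", "fy", "cx", "cy" (pixels), "R" (3x3) and "t" (3): a world point X has camera coordinates R X + t. Camera axes: x right, y down, z forward; pixel columns grow to the right and rows downward; lengths in m; the calibration is good to about 2 mm. A picture is of the moment at which its call begins: read the wrist's pose just before it. camera_model takes no time and is no camera call; for the wrist camera it gives the pose at the moment of the call.
- env.sign_off(): hands the job in; it is judged then, once.
The state is a dict: "time_s": time; "qpos": joint angles; "joint_velocities": joint speeds; "effort": joint torques, N m; "tool_pos": TCP position; "tool_rot": TCP orientation; "force": force on the tool from outside, world axes, zero at the start; "wrist_torque": the same for the moment, N m; "grip_width": finger opening in m; "grasp_force": force on a finger pad.
Only numpy, scipy, OpenCV 4.12 (cv2) and the standard library are available. Lean on these libraries where they do the work, as an engineer would, in place of code of your own. Each camera call takes 0.05 s, during which the arm holds its last target. There are 200 camera calls.

## Working session

There is one attempt and no reset: what is moved stays moved. The work goes in short steps, Python scripts to look and compute and a tool call to move; the robot and the scene stay as the last step left them, time stands still between calls to the robot, and variables do not carry over. Pictures are saved under pics/ and viewed, at most 14 in all, crops included, and the job is handed in when it is done.

Besides the shell and the picture viewer there is one more tool, called by a JSON object that holds its "fn" and its "kwargs", one argument or row to a line. step_arm: Moves the arm, as the interface text tells. Its arguments: {"type":"object","properties":{"moves":{"type":"array","items":{"type":"object","properties":{"dp":{"type":"array","items":{"type":"number"}},"dr":{"type":"array","items":{"type":"number"}},"fingers":{"type":"number"}}}},"squeeze":{"type":"number"}},"required":["moves"]}

```bash
mkdir -p pics; ls
python3 - <<'E'
from cell import env
import cv2
for n in ("top","side"):
    cv2.imwrite(f"pics/{n}0.png",env.read_camera(n)[:,:,::-1])
    m=env.camera_model(n);print(n,m)
o=env.get_obs();print(o)
E
```

```text
pics
top {'fx': 472.0103422150361, 'fy': 472.0103422150361, 'cx': 279.80144879885546, 'cy': 209.34760449890751, 'R': array([[ 0.01451726, -0.99965493, -0.02189213],
       [-0.9976071 , -0.01300043, -0.06790485],
       [ 0.06759681,  0.02282554, -0.99745159]]), 't': array([0.00289301, 0.59727381, 1.22269431])}
side {'fx': 411.88114539088974, 'fy': 411.88114539088974, 'cx': 277.98282808146695, 'cy': 214.52485242063392, 'R': array([[ 0.77446488, -0.63226746, -0.0210239 ],
       [-0.37533316, -0.43248602, -0.81980538],
       [ 0.50924372,  0.64280144, -0.57225618]]), 't': array([-0.47074634,  0.25338225,  0.75709843])}
{'time_s': 0.1, 'qpos': array([-75.45316375,  18.43490692,  -4.01519999,  83.16913411,
         1.29341197,  78.54073499,  -3.26039878]), 'joint_velocities': array([ 0.00293514, -0.16931535, -0.09099272, -0.16598801,  0.04416461,
        0.08614459, -0.01216211]), 'effort': array([-8.78850242e-04, -4.92571342e+01, -4.06388249e-01, -3.13399386e+01,
       -6.43173675e-02,  3.93753732e-02,  5.40363010e-05]), 'tool_pos': array([0.15429641, 0.63090096, 0.22155905]), 'tool_rot': array([-1.79900368e+02,  4.06938131e-03,  1.66261759e+02]), 'force': array([-0.52038964,  0.10287486,  0.69937315]), 'wrist_torque': array([-0.04453542,  0.01706998, -0.0801237 ]), 'grasp_force': 0.0, 'grip_width': 0.08709043813367696}
```

View pics/top0.png

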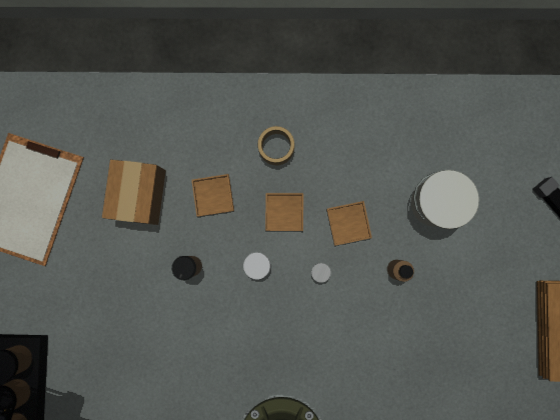

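View pics/side0.png

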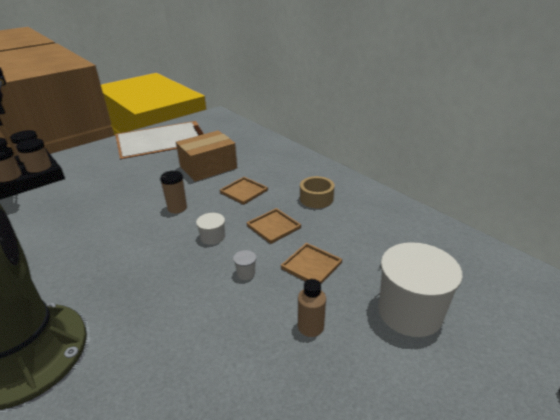

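The top view shows the pail at right (448,200), the carton at left (133,192), trays at (213,196), (284,213) and (348,223), and the tape at (276,145). The cup lid is at (184,268), tub lid (257,266), pot lid (320,273) and bottle cap (403,271). The side view agrees with this layout. I'll segment these and back-project at the known heights.

```bash
cat > h.py <<'E'
import numpy as np, cv2
def ray(m,u,v,z):
    d=np.array([(u-m['cx'])/m['fx'],(v-m['cy'])/m['fy'],1.]);R=np.array(m['R']);t=np.array(m['t'])
    c=-R.T@t; w=R.T@d; return c+w*(z-c[2])/w[2]
def proj(m,X):
    c=np.array(m['R'])@np.array(X)+m['t']; return m['fx']*c[0]/c[2]+m['cx'],m['fy']*c[1]/c[2]+m['cy']
def blob(mask,seed,win=45):
    M=np.zeros_like(mask);u,v=seed;M[v-win:v+win,u-win:u+win]=mask[v-win:v+win,u-win:u+win]
    n,l,s,c=cv2.connectedComponentsWithStats(M.astype(np.uint8))
    k=l[v,u]; cs=max(cv2.findContours((l==k).astype(np.uint8),0,1)[0],key=len) if k else None
    return k and s[k,4],cs
E
python3 - <<'E'
from cell import env
from h import *
m=env.camera_model("top")
im=cv2.imread("pics/top0.png");hsv=cv2.cvtColor(im,cv2.COLOR_BGR2HSV).astype(int);H,S,V=hsv[...,0],hsv[...,1],hsv[...,2]
for n,p in dict(bg=(240,300),tray=(284,213),tub=(257,266),pot=(320,273),cup=(184,268),cap=(405,271),body=(395,266),pail=(448,200)).items(): print(n,hsv[p[1],p[0]])
for p in [(213,196),(284,213),(348,223)]:
    a,c=blob((S>110)&(V>50),p,30);r=cv2.minAreaRect(c);
    box=np.array([ray(m,*q,.012)[:2] for q in cv2.boxPoints(r)]);print('tray',a,box.mean(0).round(4),np.linalg.norm(np.diff(box,axis=0),axis=1).round(3),np.degrees(np.arctan2(*(box[1]-box[0])[::-1])).round(1)%90)
for n,p,z,mk in [('tub',(257,266),.05,(V>150)),('pot',(320,273),.048,(V>130)),('cup',(184,268),.098,V<45),('cap',(405,271),.112,V<45),('pail',(448,200),.12,V>150),('tape',(289,145),.048,S>80)]:
    a,c=blob(mk,p);
    if c is None: print(n,'none');continue
    (u,v),r=cv2.minEnclosingCircle(c);X=ray(m,u,v,z);d=(np.array(m['R'])@X+m['t'])[2]
    print(n,a,(round(u,1),round(v,1)),X[:2].round(4),'diam',round(2*r*d/m['fx'],4),np.hypot(*X[:2]).round(3))
print(proj(m,(0.154,.631,.05)))
cv2.imwrite("pics/crop0.png",cv2.resize(im[230:310,150:430],None,fx=2.8,fy=2.8,interpolation=2))
E
```

```text
bg [70 16 97]
tray [ 16 134 135]
tub [100   5 169]
pot [ 75   4 142]
cup [60  9 29]
cap [ 0  0 26]
body [ 15 110  95]
pail [ 41  12 169]
tray 1367 [0.634  0.1914] [0.099 0.099 0.099] 9.5
tray 1402 [5.923e-01 1.000e-04] [0.096 0.098 0.095] 0.7000000000000028
tray 1400 [ 0.5643 -0.1709] [0.099 0.098 0.099] 12.700000000000003
tub 522 (256.3, 265.5) [0.4507 0.0684] diam 0.0666 0.456
pot 270 (320.7, 272.3) [ 0.4361 -0.096 ] diam 0.0475 0.447
cup 538 (186.5, 267.3) [0.4461 0.2367] diam 0.0722 0.505
cap 149 (405.6, 271.2) [ 0.446  -0.2956] diam 0.0336 0.535
pail 2616 (449.0, 198.6) [ 0.6216 -0.3981] diam 0.1406 0.738
tape none
(np.float64(32.78817405721017), np.float64(379.62421080186925))
```

View pics/crop0.png

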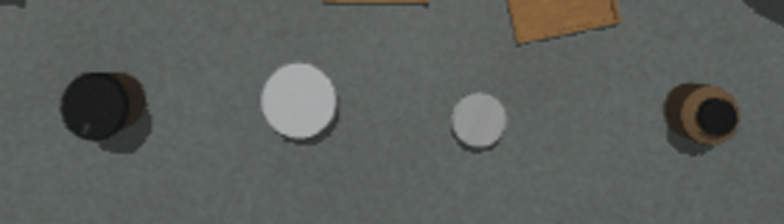

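In the crop the cup lid is centred at (95,106), which is full-image (183.9,267.9). The bottle cap at (717,117) maps to (406.1,271.8), and all four items stand upright. I'll square the tool yaw and head for the cup first.

{"fn": "step_arm", "kwargs": {
  "moves": [
    {"dp":[0,0,-10],"dr":[0,0,-0.12],"fingers":0},
    {"dp":[0,0,-10],"dr":[0,0,-0.12],"fingers":0},
    {"dp":[-30,-40,0],"dr":[0,0,0],"fingers":0},
    {"dp":[-30,-40,0],"dr":[0,0,0],"fingers":0},
    {"dp":[-30,-40,0],"dr":[0,0,0],"fingers":0}
  ],
  "squeeze": 15
}}

```text
time_s: 0.72
tool_pos: [0.2452, 0.5099, 0.242]
tool_rot: [-180.0, -0.0, -180.0]
force: [0.4, -0.2, 0.8]
grip_width: 0.0869
grasp_force: 0.0
```

{"fn": "step_arm", "kwargs": {
  "moves": [
    {"dp":[-30,-40,0],"dr":[0,0,0],"fingers":0},
    {"dp":[-30,-40,0],"dr":[0,0,0],"fingers":0},
    {"dp":[-30,-40,0],"dr":[0,0,0],"fingers":0},
    {"dp":[-30,-40,0],"dr":[0,0,0],"fingers":0},
    {"dp":[-30,-40,0],"dr":[0,0,0],"fingers":0}
  ]
}}

```text
time_s: 1.35
tool_pos: [0.3951, 0.3099, 0.2423]
tool_rot: [-180.0, -0.0, -180.0]
force: [-0.3, 1.1, -0.1]
grip_width: 0.0867
grasp_force: 0.0
```

Accurate tracking. I'll move above the cup's estimated position and check it with the wrist camera.

{"fn": "step_arm", "kwargs": {
  "moves": [
    {"dp":[-20,-34,0],"dr":[0,0,0],"fingers":0},
    {"dp":[-20,-34,0],"dr":[0,0,0],"fingers":0},
    {"dp":[-10,0,0],"dr":[0,0,0],"fingers":0},
    {"dp":[0,0,0],"dr":[0,0,0],"fingers":0},
    {"dp":[0,0,0],"dr":[0,0,0],"fingers":0}
  ]
}}

```text
time_s: 1.98
tool_pos: [0.4435, 0.2448, 0.2423]
tool_rot: [-180.0, -0.0, -179.8]
force: [0.9, 0.1, -0.0]
grip_width: 0.0869
grasp_force: 0.0
```

Run:
```python
from cell import env
from h import *
m=env.camera_model("top")
print('cup',ray(m,183.9,267.9,.098),'cap',ray(m,406.1,271.8,.112))
m=env.camera_model("wrist");im=env.read_camera("wrist")[:,:,::-1];cv2.imwrite("pics/w1.png",im)
print(env.get_obs()['tool_pos'],m['fx'],m['R'].round(3),(-m['R'].T@m['t']).round(3))
print('exp cup',proj(m,(.4445,.242,.098)),'tub',proj(m,(.451,.068,.05)))
```

```text
cup [0.44455859 0.24308044 0.098     ] cap [ 0.4445145  -0.29670736  0.112     ]
[0.44352695 0.24479245 0.24230683] 289.2634047850153 [[-0.002  1.     0.001]
 [ 0.964  0.001  0.265]
 [ 0.265  0.002 -0.964]] [0.371 0.246 0.404]
exp cup (np.float64(276.3492112859176), np.float64(197.7375655217637)) tub (np.float64(138.04323766748863), np.float64(193.67387719214))
```

View pics/w1.png

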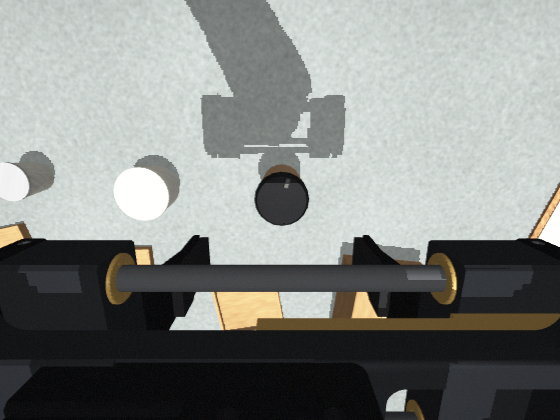

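The wrist view shows the cup lid at (281,198) and the tub lid at (142,194), within 5 mm of the top-camera estimates. The tool is over the cup with clearance both sides, so I'll descend and grip.

{"fn": "step_arm", "kwargs": {
  "moves": [
    {"dp":[-1,0,40],"dr":[0,0,0],"fingers":0},
    {"dp":[0,0,40],"dr":[0,0,0],"fingers":0},
    {"dp":[0,0,40],"dr":[0,0,0],"fingers":0},
    {"dp":[0,0,40],"dr":[0,0,0],"fingers":0},
    {"dp":[0,0,26],"dr":[0,0,0],"fingers":0}
  ]
}}

```text
time_s: 2.65
tool_pos: [0.4438, 0.244, 0.0545]
tool_rot: [-179.9, -0.1, -179.9]
force: [-0.1, 0.8, -0.1]
grip_width: 0.087
grasp_force: 0.0
```

{"fn": "step_arm", "kwargs": {
  "moves": [
    {"dp":[0,0,0],"dr":[0,0,0],"fingers":0.15},
    {"dp":[0,0,0],"dr":[0,0,0],"fingers":0.3},
    {"dp":[0,0,0],"dr":[0,0,0],"fingers":0.4},
    {"dp":[0,0,0],"dr":[0,0,0],"fingers":0.5},
    {"dp":[0,0,0],"dr":[0,0,0],"fingers":0.5}
  ],
  "squeeze": 15
}}

```text
time_s: 3.28
tool_pos: [0.4464, 0.2445, 0.0579]
tool_rot: [179.9, 0.1, -180.0]
force: [-0.7, 0.7, 4.0]
grip_width: 0.0585
grasp_force: 15.0
```

{"fn": "step_arm", "kwargs": {
  "moves": [
    {"dp":[0,0,-10],"dr":[0,0,0],"fingers":0.5},
    {"dp":[0,0,-25],"dr":[0,0,0],"fingers":0.5},
    {"dp":[0,0,-35],"dr":[0,0,0],"fingers":0.5},
    {"dp":[0,0,-30],"dr":[0,0,0],"fingers":0.5},
    {"dp":[-4,-15,-10],"dr":[0,0,0],"fingers":0.5}
  ],
  "squeeze": 20
}}

```text
time_s: 3.9
tool_pos: [0.4499, 0.2291, 0.1682]
tool_rot: [179.9, 0.1, -179.9]
force: [1.0, 0.4, -2.5]
grip_width: 0.0579
grasp_force: 20.0
```

{"fn": "step_arm", "kwargs": {
  "moves": [
    {"dp":[-10,-30,0],"dr":[0,0,0],"fingers":0.5},
    {"dp":[-10,-38,0],"dr":[0,0,0],"fingers":0.5},
    {"dp":[-12,-40,0],"dr":[0,0,0],"fingers":0.5},
    {"dp":[-12,-40,0],"dr":[0,0,0],"fingers":0.5},
    {"dp":[-12,-40,0],"dr":[0,0,0],"fingers":0.5}
  ]
}}

```text
time_s: 4.53
tool_pos: [0.5046, 0.0374, 0.1653]
tool_rot: [-179.9, -0.1, 179.9]
force: [0.8, -0.5, -2.5]
grip_width: 0.0585
grasp_force: 20.0
```

{"fn": "step_arm", "kwargs": {
  "moves": [
    {"dp":[-12,-40,0],"dr":[0,0,0],"fingers":0.5},
    {"dp":[-12,-40,0],"dr":[0,0,0],"fingers":0.5},
    {"dp":[-12,-40,0],"dr":[0,0,0],"fingers":0.5},
    {"dp":[-12,-40,0],"dr":[0,0,0],"fingers":0.5},
    {"dp":[-8,-35,0],"dr":[0,0,0],"fingers":0.5}
  ]
}}

```text
time_s: 5.15
tool_pos: [0.5601, -0.1576, 0.1653]
tool_rot: [-180.0, -0.2, 179.9]
force: [0.1, -0.5, -2.1]
grip_width: 0.0586
grasp_force: 20.0
```

{"fn": "step_arm", "kwargs": {
  "moves": [
    {"dp":[-4,-13,20],"dr":[0,0,0],"fingers":0.5},
    {"dp":[0,0,25],"dr":[0,0,0],"fingers":0.5},
    {"dp":[0,0,20],"dr":[0,0,0],"fingers":0.5},
    {"dp":[0,0,0],"dr":[0,0,0],"fingers":0.5},
    {"dp":[0,0,0],"dr":[0,0,0],"fingers":0.5}
  ]
}}

```text
time_s: 5.78
tool_pos: [0.5659, -0.1676, 0.1021]
tool_rot: [-180.0, 0.0, -180.0]
force: [0.1, 0.5, -2.0]
grip_width: 0.0585
grasp_force: 20.0
```

Run:
```python
from cell import env
from h import *
m=env.camera_model("wrist");im=env.read_camera("wrist")[:,:,::-1].copy()
print(env.get_obs()['tool_pos'])
for c in [(.5643,-.1709),(.5923,.0001)]:
  a=np.radians(12.7 if c[1]<-.1 else .7)
  for s in [(1,1),(1,-1),(-1,-1),(-1,1)]:
    d=np.array([[np.cos(a),-np.sin(a)],[np.sin(a),np.cos(a)]])@np.array(s)*.05
    u,v=proj(m,(c[0]+d[0],c[1]+d[1],.012));print(round(u),round(v));cv2.circle(im,(int(u),int(v)),3,(0,0,255),1)
cv2.imwrite("pics/w2.png",im)
```

```text
[ 0.56620759 -0.16760097  0.10250635]
339 247
236 269
206 167
319 141
502 285
400 286
411 185
524 184
```

View pics/w2.png

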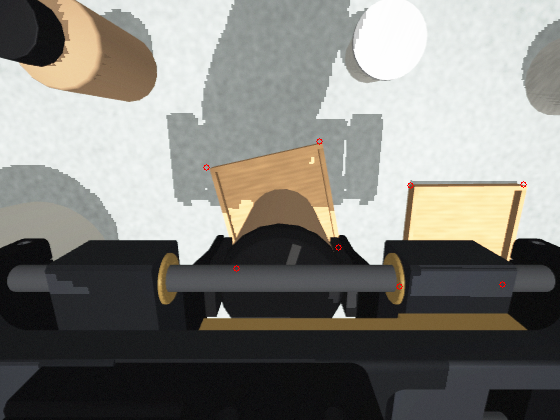

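The wrist view shows the cup held over the near tray. The tray's near corners, at about (210,167) and (322,143), are 3–4 px right of my predictions, a 2–4 mm difference between cameras. I'll split the difference and lower.

{"fn": "step_arm", "kwargs": {
  "moves": [
    {"dp":[2,-1,15],"dr":[0,0,0],"fingers":0.5},
    {"dp":[0,0,15],"dr":[0,0,0],"fingers":0.5},
    {"dp":[0,0,8],"dr":[0,0,0],"fingers":0.5},
    {"dp":[0,0,0],"dr":[0,0,0],"fingers":0.5},
    {"dp":[0,0,0],"dr":[0,0,0],"fingers":0.5}
  ]
}}

```text
time_s: 6.45
tool_pos: [0.5637, -0.1687, 0.0636]
tool_rot: [-180.0, 0.0, -180.0]
force: [-0.6, -0.4, -1.4]
grip_width: 0.0582
grasp_force: 20.0
```

{"fn": "step_arm", "kwargs": {
  "moves": [
    {"dp":[0,0,1],"dr":[0,0,0],"fingers":0.5},
    {"dp":[0,0,1],"dr":[0,0,0],"fingers":0.5},
    {"dp":[0,0,1],"dr":[0,0,0],"fingers":0.5},
    {"dp":[0,0,0],"dr":[0,0,0],"fingers":0.5},
    {"dp":[0,0,0],"dr":[0,0,0],"fingers":0.5}
  ]
}}

```text
time_s: 7.08
tool_pos: [0.5644, -0.1685, 0.0617]
tool_rot: [180.0, 0.1, -180.0]
force: [-1.5, 0.6, 5.6]
grip_width: 0.0585
grasp_force: 20.1
```

Contact with the tray floor, so I'll release and rise.

{"fn": "step_arm", "kwargs": {
  "moves": [
    {"dp":[0,0,0],"dr":[0,0,0],"fingers":0.3},
    {"dp":[0,0,0],"dr":[0,0,0],"fingers":0.1},
    {"dp":[0,0,0],"dr":[0,0,0],"fingers":0},
    {"dp":[0,0,0],"dr":[0,0,0],"fingers":0},
    {"dp":[0,0,-10],"dr":[0,0,0],"fingers":0}
  ]
}}

```text
time_s: 7.7
tool_pos: [0.5628, -0.1684, 0.0701]
tool_rot: [180.0, -0.1, -180.0]
force: [0.1, 0.6, -0.9]
grip_width: 0.0858
grasp_force: 0.0
```

{"fn": "step_arm", "kwargs": {
  "moves": [
    {"dp":[0,0,-30],"dr":[0,0,0],"fingers":0},
    {"dp":[0,0,-40],"dr":[0,0,0],"fingers":0},
    {"dp":[0,0,-40],"dr":[0,0,0],"fingers":0},
    {"dp":[10,-10,-30],"dr":[0,0,0],"fingers":0},
    {"dp":[40,-40,0],"dr":[0,0,0],"fingers":0}
  ]
}}

```text
time_s: 8.32
tool_pos: [0.5169, -0.217, 0.2139]
tool_rot: [-179.9, 0.4, -179.6]
force: [-0.6, -1.4, 0.0]
grip_width: 0.0868
grasp_force: 0.0
```

{"fn": "step_arm", "kwargs": {
  "moves": [
    {"dp":[35,-38,0],"dr":[0,0,0],"fingers":0},
    {"dp":[35,-38,0],"dr":[0,0,0],"fingers":0},
    {"dp":[0,0,20],"dr":[0,0,0],"fingers":0},
    {"dp":[0,0,0],"dr":[0,0,0],"fingers":0},
    {"dp":[0,0,0],"dr":[0,0,0],"fingers":0}
  ]
}}

```text
time_s: 8.95
tool_pos: [0.4444, -0.2941, 0.1913]
tool_rot: [-180.0, 0.0, -179.9]
force: [0.4, -0.2, 0.1]
grip_width: 0.087
grasp_force: 0.0
```

Run:
```python
from cell import env
from h import *
print(env.get_obs()['tool_pos'])
m=env.camera_model("wrist");im=env.read_camera("wrist")[:,:,::-1].copy()
t=env.camera_model("top");tp=env.read_camera("top")[:,:,::-1]
for c in [(.4445,-.2945),(.4445,-.2967)]:
  u,v=proj(m,(*c,.112));print(u,v);cv2.drawMarker(im,(int(u),int(v)),(0,0,255),0,8)
  print(ray(m,u+1,v+1,.112))
both=np.hstack([cv2.resize(im[120:270,180:400],None,fx=1.8,fy=1.8),cv2.resize(tp[180:280,310:445],(365,270))])
cv2.imwrite("pics/w3.png",both)
```

```text
[ 0.44438965 -0.29406983  0.19126703]
278.14100627786024 213.99968724024635
[ 0.44540996 -0.29362971  0.112     ]
275.61510126686505 213.9988360109985
[ 0.44540995 -0.29583185  0.112     ]
```

View pics/w3.png

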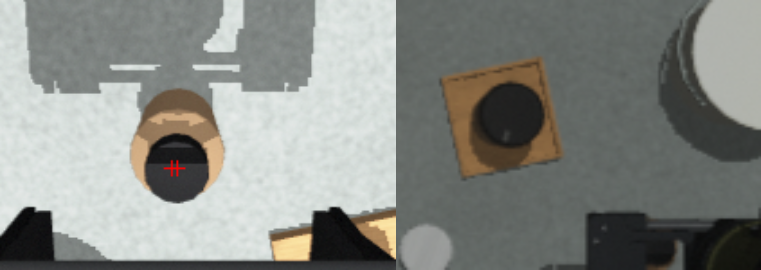

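The wrist crop shows the bottle cap centred on my marker at (177,168), and the top crop shows the cup standing in the middle of its tray. Descending on the bottle.

{"fn": "step_arm", "kwargs": {
  "moves": [
    {"dp":[0,0,35],"dr":[0,0,0],"fingers":0},
    {"dp":[0,0,40],"dr":[0,0,0],"fingers":0},
    {"dp":[0,0,40],"dr":[0,0,0],"fingers":0},
    {"dp":[0,0,25],"dr":[0,0,0],"fingers":0},
    {"dp":[0,0,0],"dr":[0,0,0],"fingers":0}
  ]
}}

```text
time_s: 9.68
tool_pos: [0.4428, -0.2935, 0.0492]
tool_rot: [179.9, -0.2, -179.9]
force: [0.2, -0.0, 0.8]
grip_width: 0.0869
grasp_force: 0.0
```

{"fn": "step_arm", "kwargs": {
  "moves": [
    {"dp":[0,0,0],"dr":[0,0,0],"fingers":0.2},
    {"dp":[0,0,0],"dr":[0,0,0],"fingers":0.35},
    {"dp":[0,0,0],"dr":[0,0,0],"fingers":0.45},
    {"dp":[0,0,0],"dr":[0,0,0],"fingers":0.6},
    {"dp":[0,0,0],"dr":[0,0,0],"fingers":0.6}
  ],
  "squeeze": 20
}}

```text
time_s: 10.3
tool_pos: [0.444, -0.2952, 0.0511]
tool_rot: [-179.9, 0.1, 180.0]
force: [0.0, -1.1, 1.4]
grip_width: 0.0514
grasp_force: 19.9
```

{"fn": "step_arm", "kwargs": {
  "moves": [
    {"dp":[0,0,-15],"dr":[0,0,0],"fingers":0.6},
    {"dp":[0,0,-30],"dr":[0,0,0],"fingers":0.6},
    {"dp":[0,0,-40],"dr":[0,0,0],"fingers":0.6},
    {"dp":[0,0,-30],"dr":[0,0,0],"fingers":0.6},
    {"dp":[0,18,-15],"dr":[0,0,0],"fingers":0.6}
  ]
}}

```text
time_s: 10.92
tool_pos: [0.4435, -0.278, 0.183]
tool_rot: [-179.9, 0.1, 179.8]
force: [0.5, 1.0, -2.3]
grip_width: 0.0511
grasp_force: 19.9
```

{"fn": "step_arm", "kwargs": {
  "moves": [
    {"dp":[-10,30,0],"dr":[0,0,0],"fingers":0.6},
    {"dp":[-15,40,0],"dr":[0,0,0],"fingers":0.6},
    {"dp":[-15,40,0],"dr":[0,0,0],"fingers":0.6},
    {"dp":[-15,40,0],"dr":[0,0,0],"fingers":0.6},
    {"dp":[-15,40,0],"dr":[0,0,0],"fingers":0.6}
  ]
}}

```text
time_s: 11.55
tool_pos: [0.5134, -0.0851, 0.181]
tool_rot: [180.0, -0.0, 180.0]
force: [-0.1, -1.0, -2.8]
grip_width: 0.0512
grasp_force: 19.9
```

{"fn": "step_arm", "kwargs": {
  "moves": [
    {"dp":[-15,40,0],"dr":[0,0,0],"fingers":0.6},
    {"dp":[-15,40,0],"dr":[0,0,0],"fingers":0.6},
    {"dp":[-15,40,0],"dr":[0,0,0],"fingers":0.6},
    {"dp":[-15,40,0],"dr":[0,0,0],"fingers":0.6},
    {"dp":[-15,40,0],"dr":[0,0,0],"fingers":0.6}
  ]
}}

```text
time_s: 12.18
tool_pos: [0.5884, 0.1147, 0.1809]
tool_rot: [-180.0, -0.0, -180.0]
force: [-0.1, -0.4, -2.6]
grip_width: 0.0518
grasp_force: 19.9
```

{"fn": "step_arm", "kwargs": {
  "moves": [
    {"dp":[-15,40,0],"dr":[0,0,0],"fingers":0.6},
    {"dp":[-15,30,0],"dr":[0,0,0],"fingers":0.6},
    {"dp":[-10,10,10],"dr":[0,0,0],"fingers":0.6},
    {"dp":[-5,0,20],"dr":[0,0,0],"fingers":0.6},
    {"dp":[0,0,0],"dr":[0,0,0],"fingers":0.6}
  ]
}}

```text
time_s: 12.8
tool_pos: [0.6318, 0.1903, 0.1473]
tool_rot: [-179.8, -0.3, 179.8]
force: [-0.2, -0.8, -2.4]
grip_width: 0.0514
grasp_force: 19.9
```

{"fn": "step_arm", "kwargs": {
  "moves": [
    {"dp":[0,0,25],"dr":[0,0,0],"fingers":0.6},
    {"dp":[0,0,30],"dr":[0,0,0],"fingers":0.6},
    {"dp":[0,0,25],"dr":[0,0,0],"fingers":0.6},
    {"dp":[0,0,10],"dr":[0,0,0],"fingers":0.6},
    {"dp":[0,0,0],"dr":[0,0,0],"fingers":0.6}
  ]
}}

```text
time_s: 13.42
tool_pos: [0.6332, 0.1924, 0.0605]
tool_rot: [-180.0, -0.0, 179.9]
force: [0.7, -0.0, -1.9]
grip_width: 0.0516
grasp_force: 19.9
```

{"fn": "step_arm", "kwargs": {
  "moves": [
    {"dp":[0,0,1],"dr":[0,0,0],"fingers":0.6},
    {"dp":[0,0,1],"dr":[0,0,0],"fingers":0.6},
    {"dp":[0,0,1],"dr":[0,0,0],"fingers":0.6},
    {"dp":[0,0,0],"dr":[0,0,0],"fingers":0.6},
    {"dp":[0,0,0],"dr":[0,0,0],"fingers":0.6}
  ]
}}

```text
time_s: 14.05
tool_pos: [0.6336, 0.1936, 0.0576]
tool_rot: [180.0, 0.0, -180.0]
force: [-0.3, -0.6, -2.2]
grip_width: 0.0514
grasp_force: 19.9
```

{"fn": "step_arm", "kwargs": {
  "moves": [
    {"dp":[0,0,1],"dr":[0,0,0],"fingers":0.6},
    {"dp":[0,0,1],"dr":[0,0,0],"fingers":0.6},
    {"dp":[0,0,1],"dr":[0,0,0],"fingers":0.6},
    {"dp":[0,0,0],"dr":[0,0,0],"fingers":0.6},
    {"dp":[0,0,0],"dr":[0,0,0],"fingers":0.6}
  ]
}}

```text
time_s: 14.68
tool_pos: [0.6338, 0.1935, 0.0551]
tool_rot: [180.0, 0.0, -180.0]
force: [-1.0, -0.7, 1.9]
grip_width: 0.0512
grasp_force: 19.9
```

Touching the tray floor, so I'll release, rise and head for the tub (0.4505, 0.070).

{"fn": "step_arm", "kwargs": {
  "moves": [
    {"dp":[0,0,0],"dr":[0,0,0],"fingers":0.4},
    {"dp":[0,0,0],"dr":[0,0,0],"fingers":0.2},
    {"dp":[0,0,0],"dr":[0,0,0],"fingers":0},
    {"dp":[0,0,0],"dr":[0,0,0],"fingers":0},
    {"dp":[0,0,-10],"dr":[0,0,0],"fingers":0}
  ]
}}

```text
time_s: 15.3
tool_pos: [0.6328, 0.1934, 0.0639]
tool_rot: [-180.0, -0.1, -180.0]
force: [-1.0, 0.3, -0.1]
grip_width: 0.083
grasp_force: 0.0
```

{"fn": "step_arm", "kwargs": {
  "moves": [
    {"dp":[0,0,-25],"dr":[0,0,0],"fingers":0},
    {"dp":[0,0,-40],"dr":[0,0,0],"fingers":0},
    {"dp":[0,0,-40],"dr":[0,0,0],"fingers":0},
    {"dp":[45,-30,0],"dr":[0,0,0],"fingers":0},
    {"dp":[45,-30,0],"dr":[0,0,0],"fingers":0}
  ]
}}

```text
time_s: 15.92
tool_pos: [0.5433, 0.1328, 0.1709]
tool_rot: [180.0, 0.1, -180.0]
force: [-0.4, -0.6, 1.3]
grip_width: 0.0869
grasp_force: 0.0
```

{"fn": "step_arm", "kwargs": {
  "moves": [
    {"dp":[45,-30,0],"dr":[0,0,0],"fingers":0},
    {"dp":[45,-30,0],"dr":[0,0,0],"fingers":0},
    {"dp":[3,-3,30],"dr":[0,0,0],"fingers":0},
    {"dp":[0,0,0],"dr":[0,0,0],"fingers":0},
    {"dp":[0,0,0],"dr":[0,0,0],"fingers":0}
  ]
}}

```text
time_s: 16.55
tool_pos: [0.4516, 0.0709, 0.1407]
tool_rot: [180.0, 0.1, -180.0]
force: [-0.6, -0.2, 0.5]
grip_width: 0.087
grasp_force: 0.0
```

Run:
```python
from cell import env
from h import *
print(env.get_obs()['tool_pos'])
m=env.camera_model("wrist");im=env.read_camera("wrist")[:,:,::-1].copy()
t=env.camera_model("top");tp=env.read_camera("top")[:,:,::-1]
for c in [(.4505,.070,.05),(.436,-.094,.048)]:
  u,v=proj(m,c);print(u,v);cv2.drawMarker(im,(int(u),int(v)),(0,0,255),0,8)
cv2.imwrite("pics/w4.png",np.hstack([cv2.resize(im[80:300,50:450],None,fx=1.25,fy=1.25),cv2.resize(tp[160:260,185:294],(300,275))]))
```

```text
[0.45155423 0.07093293 0.14069651]
277.6451104670082 209.07708184176093
95.44978154229486 193.12438312189752
```

View pics/w4.png

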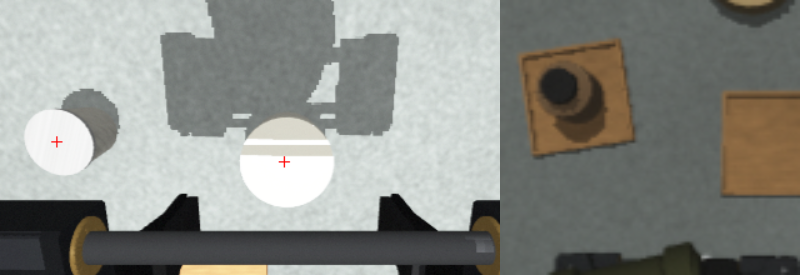

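The tub lid is at crop (287,162), 2 mm from my marker, and the bottle stands in the far tray in the top crop. Descending on the tub.

{"fn": "step_arm", "kwargs": {
  "moves": [
    {"dp":[0,1,35],"dr":[0,0,0],"fingers":0},
    {"dp":[0,0,40],"dr":[0,0,0],"fingers":0},
    {"dp":[0,0,30],"dr":[0,0,0],"fingers":0},
    {"dp":[0,0,14],"dr":[0,0,0],"fingers":0},
    {"dp":[0,0,0],"dr":[0,0,0],"fingers":0}
  ]
}}

```text
time_s: 17.27
tool_pos: [0.4506, 0.0715, 0.0203]
tool_rot: [-180.0, -0.1, -180.0]
force: [0.4, -0.1, 0.2]
grip_width: 0.0871
grasp_force: 0.0
```

{"fn": "step_arm", "kwargs": {
  "moves": [
    {"dp":[0,0,0],"dr":[0,0,0],"fingers":0.1},
    {"dp":[0,0,0],"dr":[0,0,0],"fingers":0.2},
    {"dp":[0,0,0],"dr":[0,0,0],"fingers":0.3},
    {"dp":[0,0,0],"dr":[0,0,0],"fingers":0.4},
    {"dp":[0,0,0],"dr":[0,0,0],"fingers":0.4}
  ],
  "squeeze": 20
}}

```text
time_s: 17.9
tool_pos: [0.4511, 0.0713, 0.0211]
tool_rot: [180.0, 0.1, -180.0]
force: [-0.7, -1.6, 4.4]
grip_width: 0.0648
grasp_force: 23.8
```

{"fn": "step_arm", "kwargs": {
  "moves": [
    {"dp":[0,0,-10],"dr":[0,0,0],"fingers":0.4},
    {"dp":[0,0,-25],"dr":[0,0,0],"fingers":0.4},
    {"dp":[-10,-5,-20],"dr":[0,0,0],"fingers":0.4},
    {"dp":[-25,-12,0],"dr":[0,0,0],"fingers":0.4},
    {"dp":[-30,-15,0],"dr":[0,0,0],"fingers":0.4}
  ]
}}

```text
time_s: 18.52
tool_pos: [0.5156, 0.0403, 0.0759]
tool_rot: [179.9, -0.0, -179.9]
force: [0.3, -0.8, -2.6]
grip_width: 0.0651
grasp_force: 24.7
```

{"fn": "step_arm", "kwargs": {
  "moves": [
    {"dp":[-30,-15,0],"dr":[0,0,0],"fingers":0.4},
    {"dp":[-30,-15,0],"dr":[0,0,0],"fingers":0.4},
    {"dp":[-17,-8,10],"dr":[0,0,0],"fingers":0.4},
    {"dp":[0,0,25],"dr":[0,0,0],"fingers":0.4},
    {"dp":[0,0,0],"dr":[0,0,0],"fingers":0.4}
  ]
}}

```text
time_s: 19.15
tool_pos: [0.59, 0.0019, 0.0383]
tool_rot: [-180.0, -0.3, -180.0]
force: [-0.3, -0.3, -1.9]
grip_width: 0.065
grasp_force: 24.7
```

{"fn": "step_arm", "kwargs": {
  "moves": [
    {"dp":[0,0,8],"dr":[0,0,0],"fingers":0.4},
    {"dp":[0,0,3],"dr":[0,0,0],"fingers":0.4},
    {"dp":[0,0,2],"dr":[0,0,0],"fingers":0.4},
    {"dp":[0,0,0],"dr":[0,0,0],"fingers":0.4},
    {"dp":[0,0,0],"dr":[0,0,0],"fingers":0.4}
  ]
}}

```text
time_s: 19.77
tool_pos: [0.5927, 0.0016, 0.0279]
tool_rot: [180.0, 0.0, -180.0]
force: [0.5, -0.9, -2.6]
grip_width: 0.0651
grasp_force: 24.7
```

{"fn": "step_arm", "kwargs": {
  "moves": [
    {"dp":[0,0,1],"dr":[0,0,0],"fingers":0.4},
    {"dp":[0,0,1],"dr":[0,0,0],"fingers":0.4},
    {"dp":[0,0,0.5],"dr":[0,0,0],"fingers":0.4},
    {"dp":[0,0,0],"dr":[0,0,0],"fingers":0.4},
    {"dp":[0,0,0],"dr":[0,0,0],"fingers":0.4}
  ]
}}

```text
time_s: 20.4
tool_pos: [0.5925, 0.0015, 0.0252]
tool_rot: [180.0, -0.0, -180.0]
force: [-1.9, 0.7, 0.9]
grip_width: 0.0652
grasp_force: 24.3
```

{"fn": "step_arm", "kwargs": {
  "moves": [
    {"dp":[0,0,0],"dr":[0,0,0],"fingers":0.2},
    {"dp":[0,0,0],"dr":[0,0,0],"fingers":0.1},
    {"dp":[0,0,0],"dr":[0,0,0],"fingers":0},
    {"dp":[0,0,0],"dr":[0,0,0],"fingers":0},
    {"dp":[0,0,-10],"dr":[0,0,0],"fingers":0}
  ]
}}

```text
time_s: 21.02
tool_pos: [0.5919, 0.0015, 0.0348]
tool_rot: [-180.0, -0.1, -180.0]
force: [0.3, -0.4, -0.5]
grip_width: 0.0867
grasp_force: 0.0
```

{"fn": "step_arm", "kwargs": {
  "moves": [
    {"dp":[0,0,-25],"dr":[0,0,0],"fingers":0},
    {"dp":[0,0,-40],"dr":[0,0,0],"fingers":0},
    {"dp":[0,0,-30],"dr":[0,0,0],"fingers":0},
    {"dp":[40,-24,0],"dr":[0,0,0],"fingers":0},
    {"dp":[40,-24,0],"dr":[0,0,0],"fingers":0}
  ]
}}

```text
time_s: 21.65
tool_pos: [0.5123, -0.0473, 0.1312]
tool_rot: [-180.0, 0.1, -180.0]
force: [-0.4, 0.0, 0.6]
grip_width: 0.0869
grasp_force: 0.0
```

{"fn": "step_arm", "kwargs": {
  "moves": [
    {"dp":[40,-24,0],"dr":[0,0,0],"fingers":0},
    {"dp":[36,-23,0],"dr":[0,0,0],"fingers":0},
    {"dp":[0,0,0],"dr":[0,0,0],"fingers":0},
    {"dp":[0,0,0],"dr":[0,0,0],"fingers":0},
    {"dp":[0,0,0],"dr":[0,0,0],"fingers":0}
  ]
}}

```text
time_s: 22.28
tool_pos: [0.4375, -0.093, 0.1304]
tool_rot: [-180.0, 0.0, -179.9]
force: [0.1, -0.4, -0.3]
grip_width: 0.087
grasp_force: 0.0
```

Run:
```python
from cell import env
from h import *
print(env.get_obs()['tool_pos'])
m=env.camera_model("wrist");im=env.read_camera("wrist")[:,:,::-1].copy()
t=env.camera_model("top");tp=env.read_camera("top")[:,:,::-1].copy()
u,v=proj(m,(.436,-.094,.048));print(u,v);cv2.drawMarker(im,(int(u),int(v)),(0,0,255),0,8)
V=cv2.cvtColor(tp,cv2.COLOR_BGR2HSV)[...,2]
u,v=map(round,proj(t,(.592,.001,.05)));print(u,v,V[v,u])
a,c=blob((V>150),(u,v),30);(u,v),r=cv2.minEnclosingCircle(c);print('tub top',a,u,v,ray(t,u,v,.054),r)
cv2.imwrite("pics/w5.png",np.hstack([cv2.resize(im[80:300,100:420],None,fx=1.25,fy=1.25),cv2.resize(tp[165:265,190:390],(400,275))[:200].copy() if 0 else cv2.resize(tp[165:275,190:350],(400,275))]))
```

```text
[ 0.43753305 -0.09296549  0.13040105]
277.5162368312229 211.16988560250016
283 211 176
tub top 546 283.239990234375 210.0399932861328 [0.59323336 0.00151629 0.054     ] 13.384397506713867
```

View pics/w5.png

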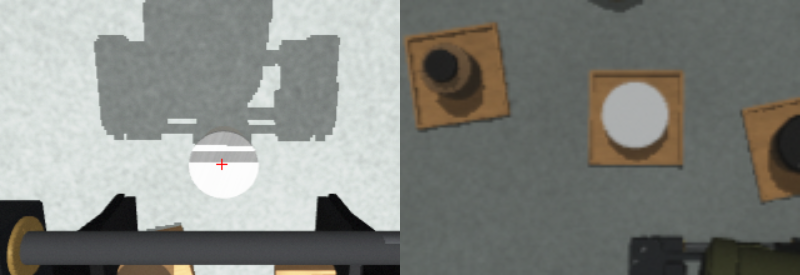

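The pot lid is centred within 1 mm of my marker at crop (223,165), and the tub sits in the middle tray at (0.593, 0.0015). Gripping the pot.

{"fn": "step_arm", "kwargs": {
  "moves": [
    {"dp":[1,0,35],"dr":[0,0,0],"fingers":0},
    {"dp":[0,0,40],"dr":[0,0,0],"fingers":0},
    {"dp":[0,0,28],"dr":[0,0,0],"fingers":0},
    {"dp":[0,0,10],"dr":[0,0,0],"fingers":0},
    {"dp":[0,0,0],"dr":[0,0,0],"fingers":0.1}
  ]
}}

```text
time_s: 23.0
tool_pos: [0.4355, -0.0935, 0.0169]
tool_rot: [-180.0, -0.1, -180.0]
force: [1.2, 0.0, 0.8]
grip_width: 0.0825
grasp_force: 0.0
```

{"fn": "step_arm", "kwargs": {
  "moves": [
    {"dp":[0,0,0],"dr":[0,0,0],"fingers":0.25},
    {"dp":[0,0,0],"dr":[0,0,0],"fingers":0.35},
    {"dp":[0,0,0],"dr":[0,0,0],"fingers":0.45},
    {"dp":[0,0,0],"dr":[0,0,0],"fingers":0.6},
    {"dp":[0,0,0],"dr":[0,0,0],"fingers":0.6}
  ],
  "squeeze": 15
}}

```text
time_s: 23.62
tool_pos: [0.4359, -0.0937, 0.0174]
tool_rot: [-180.0, 0.0, -180.0]
force: [-0.4, -0.5, 1.4]
grip_width: 0.0467
grasp_force: 14.8
```

{"fn": "step_arm", "kwargs": {
  "moves": [
    {"dp":[0,0,-10],"dr":[0,0,0],"fingers":0.6},
    {"dp":[0,0,-25],"dr":[0,0,0],"fingers":0.6},
    {"dp":[0,0,-35],"dr":[0,0,0],"fingers":0.6},
    {"dp":[0,0,-20],"dr":[0,0,0],"fingers":0.6},
    {"dp":[-17,11,0],"dr":[0,0,0],"fingers":0.6}
  ]
}}

```text
time_s: 24.25
tool_pos: [0.4533, -0.0831, 0.1092]
tool_rot: [179.9, 0.2, 179.9]
force: [0.2, -0.1, -1.8]
grip_width: 0.0462
grasp_force: 14.9
```

{"fn": "step_arm", "kwargs": {
  "moves": [
    {"dp":[-30,18,0],"dr":[0,0,0],"fingers":0.6},
    {"dp":[-35,21,0],"dr":[0,0,0],"fingers":0.6},
    {"dp":[-35,21,0],"dr":[0,0,0],"fingers":0.6},
    {"dp":[-25,15,0],"dr":[0,0,0],"fingers":0.6},
    {"dp":[-15,9,0],"dr":[0,0,0],"fingers":0.6}
  ]
}}

```text
time_s: 24.88
tool_pos: [0.5932, 0.0027, 0.107]
tool_rot: [-180.0, -0.0, -179.9]
force: [-0.4, 0.8, -1.6]
grip_width: 0.0463
grasp_force: 14.9
```

{"fn": "step_arm", "kwargs": {
  "moves": [
    {"dp":[0,0,10],"dr":[0,0,0],"fingers":0.6},
    {"dp":[0,0,15],"dr":[0,0,0],"fingers":0.6},
    {"dp":[0,0,5],"dr":[0,0,0],"fingers":0.6},
    {"dp":[0,0,0],"dr":[0,0,0],"fingers":0.6},
    {"dp":[0,0,0],"dr":[0,0,0],"fingers":0.6}
  ]
}}

```text
time_s: 25.5
tool_pos: [0.5927, 0.0013, 0.0775]
tool_rot: [180.0, 0.0, 180.0]
force: [-1.0, 0.1, -0.7]
grip_width: 0.0462
grasp_force: 14.9
```

Aligned over the tub lid, so I'll lower the last 6 mm softly.

{"fn": "step_arm", "kwargs": {
  "moves": [
    {"dp":[0,0,2],"dr":[0,0,0],"fingers":0.6},
    {"dp":[0,0,2],"dr":[0,0,0],"fingers":0.6},
    {"dp":[0,0,1],"dr":[0,0,0],"fingers":0.6},
    {"dp":[0,0,0],"dr":[0,0,0],"fingers":0.6},
    {"dp":[0,0,0],"dr":[0,0,0],"fingers":0.6}
  ]
}}

```text
time_s: 26.12
tool_pos: [0.5926, 0.0015, 0.0721]
tool_rot: [180.0, 0.0, -180.0]
force: [0.4, -0.8, -1.9]
grip_width: 0.0463
grasp_force: 14.9
```

{"fn": "step_arm", "kwargs": {
  "moves": [
    {"dp":[0,0,0.5],"dr":[0,0,0],"fingers":0.6},
    {"dp":[0,0,0.5],"dr":[0,0,0],"fingers":0.6},
    {"dp":[0,0,0.5],"dr":[0,0,0],"fingers":0.6},
    {"dp":[0,0,0],"dr":[0,0,0],"fingers":0.6},
    {"dp":[0,0,0],"dr":[0,0,0],"fingers":0.6}
  ]
}}

```text
time_s: 26.75
tool_pos: [0.5931, 0.0014, 0.0714]
tool_rot: [180.0, 0.1, -180.0]
force: [-0.4, -0.3, 5.3]
grip_width: 0.0464
grasp_force: 14.7
```

Contact. Release and rise straight up.

{"fn": "step_arm", "kwargs": {
  "moves": [
    {"dp":[0,0,0],"dr":[0,0,0],"fingers":0.4},
    {"dp":[0,0,0],"dr":[0,0,0],"fingers":0.2},
    {"dp":[0,0,0],"dr":[0,0,0],"fingers":0},
    {"dp":[0,0,0],"dr":[0,0,0],"fingers":0},
    {"dp":[0,0,-10],"dr":[0,0,0],"fingers":0}
  ]
}}

```text
time_s: 27.38
tool_pos: [0.5918, 0.0015, 0.0801]
tool_rot: [-180.0, -0.1, -180.0]
force: [0.4, -0.4, -0.8]
grip_width: 0.0825
grasp_force: 0.0
```

{"fn": "step_arm", "kwargs": {
  "moves": [
    {"dp":[0,0,-30],"dr":[0,0,0],"fingers":0},
    {"dp":[0,0,-40],"dr":[0,0,0],"fingers":0},
    {"dp":[0,0,-40],"dr":[0,0,0],"fingers":0},
    {"dp":[40,0,-10],"dr":[0,0,0],"fingers":0},
    {"dp":[50,0,0],"dr":[0,0,0],"fingers":0}
  ]
}}

```text
time_s: 28.0
tool_pos: [0.503, 0.0011, 0.2025]
tool_rot: [-180.0, 0.2, 180.0]
force: [-0.6, 1.0, -0.0]
grip_width: 0.087
grasp_force: 0.0
```

{"fn": "step_arm", "kwargs": {
  "moves": [
    {"dp":[50,0,0],"dr":[0,0,0],"fingers":0},
    {"dp":[20,0,0],"dr":[0,0,0],"fingers":0},
    {"dp":[0,0,0],"dr":[0,0,0],"fingers":0},
    {"dp":[0,0,0],"dr":[0,0,0],"fingers":0},
    {"dp":[0,0,0],"dr":[0,0,0],"fingers":0}
  ]
}}

```text
time_s: 28.62
tool_pos: [0.4334, 0.0013, 0.2007]
tool_rot: [-180.0, 0.0, 180.0]
force: [0.3, -1.1, -0.2]
grip_width: 0.0869
grasp_force: 0.0
```

Run:
```python
from cell import env
from h import *
t=env.camera_model("top");tp=env.read_camera("top")[:,:,::-1].copy();sd=env.read_camera("side")[:,:,::-1]
for c in [(.5643,-.169,.104),(.634,.193,.112),(.5927,.0015,.102)]:
  u,v=proj(t,c);cv2.drawMarker(tp,(int(round(u)),int(round(v))),(0,0,255),0,4)
cv2.imwrite("pics/f.png",np.hstack([cv2.resize(tp[165:275,180:380],(400,220)),cv2.resize(sd[130:350,150:470],(400,275))[:220]]) if 0 else np.vstack([cv2.resize(tp[165:265,180:380],(600,300)),cv2.resize(sd[150:310,160:480],(600,300))]))
```

```text
(no output)
```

View pics/f.png

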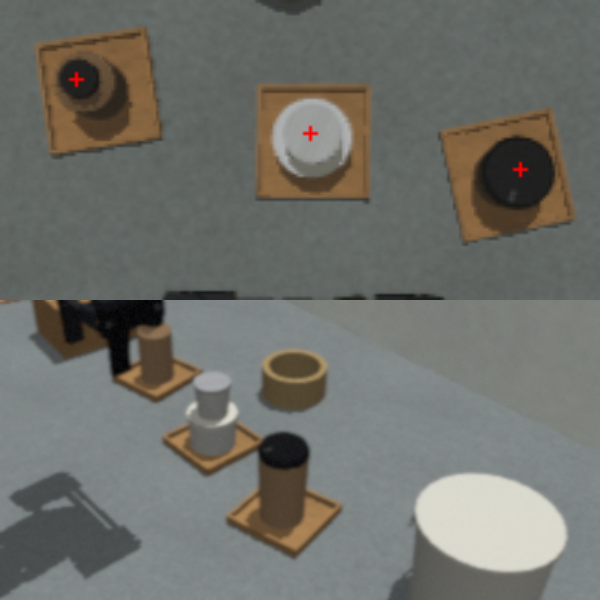

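In the final views all three tall items stand centred in their trays and the pot is centred on the tub (lid at (313,134), marker at (310,133), about 2 mm apart). The gripper is clear of everything. Handing in.

```bash
python3 -c "
from cell import env
print(env.sign_off())"
```

```text
the job is handed in; nothing more can be done
None
```

The job is handed in: the cup, tub and bottle stand upright in the near, middle and far trays with the pot on the tub's lid, and everything is let go, but the sign-off gave no verdict back.

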